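Swap the sensor cell of the humidity meter

ROBOT

A 7-joint arm with a two-finger parallel gripper is mounted at the origin on the work surface. World frame = base frame: x ahead of the robot, y to its left, z up, the work surface at z = 0. Lengths are in m, angles in rad, forces in N, time in s.
With the tool pointing down it reaches from about 0.35 to 0.9 m from the base axis. Payload 8.1 kg.
Tool frame: the origin (TCP) lies on the centre line of the jaws, within the pads' length; the fingertips stand 19 mm ahead of it and the grasp point (between the pads) is the TCP; z points along the fingers, y is the line along which they close (so a half turn about z gives the same grasp; the last joint's range is limited). The gripper opens to 85 mm and grips with 20 to 120 N. Pads are 22 mm wide; open, the fingers measure 114 mm over their backs; the gripper's body (76 mm by 85 mm) begins 54 mm behind the grasp point. The pads swing forward as they close: fully open they stand 13 mm farther back than shut.
Start: joints at [1.197, 0.434, 0.025, 1.573, -0.012, 1.134, -0.075], TCP at [0.167, -0.602, 0.25] pointing down, gripper open.
Joint ranges: [-2.62, 2.62], [-0.44, 2.09], [-1.27, 1.32], [0.08, 2.57], [-1.32, 4.46], [0.12, 2], [-2.74, 2.74]. Speed limits (rad/s): [2.22, 2.22, 3.01, 3.01, 3.14, 3.14, 3.14].

INTERFACE

Orientations are given as a unit quaternion [w, x, y, z].
In Python, from station import arm gives the robot as it stands.
- The arm moves only by the shell command python3 -m creep 'ROWS' [FORCE]. ROWS is JSON, a list of rows, each a list of 3 entries, a list of its own where there are three numbers: the closure, from 0 (fully open) to 1 (shut), then the shift along the tool's x, y, z scaled (see below), then the turn about the tool's z scaled (see below). In form: [[gripper, [tx, ty, tz], turn], ...]. A call has 1 to 8 rows; each row shifts and turns the commanded pose from where the row before left it, along the tool's axes as they then stand; what a row does not reach is not made up. The controller multiplies each number of a shift by 2 cm and each number of a turn by 10 degrees. A row lasts 1/8 s, in which the tool goes at most 62.5 mm and 10.7 degrees, less where a joint would pass 70% of its speed; a pose out of reach is approached as far as the arm can. A call with a number of a shift or a turn outside -1 to 1 is refused whole. A call with a gripper value outside its range is refused whole. The fingers move at their own pace and stop on an object; FORCE is the grip in N (left out, the last holds). Time passes only in rows, so rows that do not move let the fingers close. It gives the time, the measured TCP pose, the force, the opening and the grip force at its end, in the units of the state.
- arm.get_state(): the state, without advancing time (a new reading comes with each control period).
- arm.camera(name): name is "side" or "top"; returns a dict with "color" (420x560x3 uint8, red, green, blue), "fx", "fy", "cx", "cy" (pixels), "k1" (the pictures are not rectified: a ray, as slopes to the right and down, at radius r is drawn at 1 + k1 r^2 times it, then the intrinsics apply), "R" (3x3) and "t" (3): a world point X has camera coordinates R X + t. Camera axes: x right, y down, z forward; pixel columns grow to the right and rows downward; lengths in m; the calibration is good to about 2 mm. A picture is of the moment at which its call begins. There is no depth.
- arm.close_job(): hands the job in; it is judged then, once.
The state is a dict: "time_s": time; "joint_pos": joint angles; "dq": joint speeds; "effort": joint torques, N m; "tool_pos": TCP position; "tcp_rot": TCP orientation; "wrist_force": force on the tool from outside, world axes, zero at the start; "torque": the same for the moment, N m; "finger_gap": finger opening in m; "finger_force": force on a finger pad.
Only numpy, scipy, OpenCV 4.12 (cv2) and the standard library are available. Lean on these libraries where they do the work, as an engineer would, in place of code of your own. Each camera call takes 0.05 s, during which the arm holds its last target. There are 200 camera calls.

TASK

Swap the humidity meter's sensor cell. First move the two chrome columns that crowd the fresh green-capped cell onto the cork mat, standing; then lift the spent black-capped cell out of the meter's dock and stand it in the yellow tray; then stand the fresh cell fully down in the dock; and finally stand each column back on the middle of the seat of its own colour. Keep everything upright and leave the pressure gauge alone.

Things in the scene. Friction and masses are not known exactly. Their poses are not given: they have to be found in the camera images.
- column_red: Chrome drying column with a black rubber band round its middle and a RED cap and foot ring. Plain upright cylinder, 50 mm diameter, 125 mm tall, about 0.4 kg, loose. Origin: centre of its underside; z up. Starts on the red seat.
- column_blue: Same as the red column (50 mm diameter, 125 mm tall) but with a BLUE cap and foot ring. Origin: centre of its underside. Starts on the blue seat.
- seat_red: Red fixed disc, 72 mm diameter, 4 mm thick, on a white board 8 mm thick (150 x 180 mm): its top is 12 mm above the bench. Home of the red column. Origin: centre of its underside, 8 mm above the bench. The two seats are 100 mm apart, centre to centre; either colour may be on either side.
- seat_blue: Blue fixed disc, as the red seat. Home of the blue column. Origin: centre of its underside, 8 mm above the bench.
- cell_fresh: Fresh sensor cell: white cylinder with a GREEN cap, 40 mm diameter, 48 mm tall, about 0.12 kg, loose. Origin: centre of its underside. It starts on the white board (top 8 mm above the bench), behind and between the two columns, about 60 mm from the axis of each; the columns leave no room for a gripper's body from above.
- cell_spent: Spent sensor cell: same white cylinder, 40 mm diameter, 48 mm tall, but with a BLACK cap. Loose. Origin: centre of its underside. It starts standing in the meter's dock.
- meter: Fixed grey humidity meter. Origin: at bench height under the centre of its dock, a round well on a low blue deck (110 x 150 mm): floor 20 mm above the bench, in a collar of inner/outer diameter 56/66 mm, its rim 30 mm above the bench. The case, 125 mm tall (handle to 155), is on the meter's own -y side: near face 85 mm from the dock's centre, from -130 to +70 mm along its x.
- tray: Fixed open square yellow tray for spent cells, 110 x 110 mm outside, walls 4 mm thick, 14 mm high; floor 4 mm above the bench. Origin: centre of its underside. It may be on either side of the white board.
- mat: Fixed cork mat, 110 mm along its own x, 180 mm along its own y, 4 mm thick, top 4 mm above the bench. Origin: centre of its underside. The columns are parked here, e.g. 45 mm either side of its centre along its y. It may be on either side of the white board.
- gauge: Bystander: small round steel pressure gauge (56 mm face) on a 60 mm round foot, 103 mm tall, loose. Origin: centre of its underside. Leave alone.
Things that resemble listed ones, but are neither listed nor needed, are in the scene too. Leave any purple look-alike of the column_red alone.

How it is judged:
On the way, in this order (a step that is already met when the one before it is completed fails the run):
1. both columns stand on the cork mat (x of column_red in the frame of mat between -0.055 and 0.055 m and y of column_red in the frame of mat between -0.09 and 0.09 m and z of column_red in the frame of mat between 0 and 0.009 m and linear speed of each of column_red, column_blue below 0.03 m/s and angle between each of column_red, column_blue's own z axis and vertical below 0.12 rad and x of column_blue in the frame of mat between -0.055 and 0.055 m and y of column_blue in the frame of mat between -0.09 and 0.09 m and z of column_blue in the frame of mat between 0 and 0.009 m and contact force between the fingers and column_red below 0.1 N and contact force between the fingers and column_blue below 0.1 N), for 0.2 s.
2. with the columns still on the mat, the spent cell stands in the yellow tray, released (x of column_red in the frame of mat between -0.055 and 0.055 m and y of column_red in the frame of mat between -0.09 and 0.09 m and z of column_red in the frame of mat between 0 and 0.009 m and linear speed of each of column_red, column_blue, cell_spent below 0.03 m/s and angle between each of column_red, column_blue, cell_spent's own z axis and vertical below 0.12 rad and x of column_blue in the frame of mat between -0.055 and 0.055 m and y of column_blue in the frame of mat between -0.09 and 0.09 m and z of column_blue in the frame of mat between 0 and 0.009 m and horizontal distance between cell_spent and tray below 0.044 m and z of cell_spent in the frame of tray between 0 and 0.009 m and contact force between the fingers and cell_spent below 0.1 N), for 0.2 s.
3. with the columns still on the mat, the fresh cell stands down in the meter's dock, released (x of column_red in the frame of mat between -0.055 and 0.055 m and y of column_red in the frame of mat between -0.09 and 0.09 m and z of column_red in the frame of mat between 0 and 0.009 m and linear speed of each of column_red, column_blue, cell_spent, cell_fresh below 0.03 m/s and angle between each of column_red, column_blue, cell_spent, cell_fresh's own z axis and vertical below 0.12 rad and x of column_blue in the frame of mat between -0.055 and 0.055 m and y of column_blue in the frame of mat between -0.09 and 0.09 m and z of column_blue in the frame of mat between 0 and 0.009 m and horizontal distance between cell_spent and tray below 0.044 m and z of cell_spent in the frame of tray between 0 and 0.009 m and horizontal distance between cell_fresh and meter below 0.012 m and z of cell_fresh in the frame of meter between 0.015 and 0.0245 m and contact force between the fingers and cell_fresh below 0.1 N), for 0.2 s.
At the end, for the whole second after the job is handed in: The fresh cell stands upright on the dock's floor inside the collar (within 12 mm of its centre), the spent cell stands upright in the yellow tray, and each column stands upright on the seat of its own colour, within 12 mm of its centre; all at rest (horizontal distance between cell_spent and tray below 0.044 m and z of cell_spent in the frame of tray between 0 and 0.009 m and linear speed of each of cell_spent, cell_fresh, column_red, column_blue below 0.03 m/s and angle between each of cell_spent, cell_fresh, column_red, column_blue's own z axis and vertical below 0.12 rad and horizontal distance between cell_fresh and meter below 0.012 m and z of cell_fresh in the frame of meter between 0.015 and 0.0245 m and horizontal distance between column_red and seat_red below 0.012 m and z of column_red in the frame of seat_red between 0 and 0.009 m and horizontal distance between column_blue and seat_blue below 0.012 m and z of column_blue in the frame of seat_blue between 0 and 0.009 m); the robot touches nothing.
It fails at once if the pressure gauge is shifted by more than 20 mm or tipped (distance of gauge from where it was at the start of the episode above 0.02 m or angle between gauge's own z axis and vertical above 0.3 rad).
It fails at once if a column or cell is tipped by more than about 45 degrees (angle between any of column_red, column_blue, cell_fresh, cell_spent's own z axis and vertical above 0.8 rad).
It also fails if it takes over 141 s, if anything falls off the work surface, if the arm or the gripper's body presses on something with over 40 N, if the wrist force passes 120 N, or if a joint passes its speed limit or range.

## Working session

There is one attempt and no reset: what is moved stays moved. The work goes in short steps, Python scripts to look and compute and a shell command to move; the robot and the scene stay as the last step left them, time stands still between calls to the robot, and variables do not carry over. Pictures are saved under pics/ and viewed, at most 14 in all, crops included, and the job is handed in when it is done.

```bash
ls; mkdir -p pics; cat > h.py <<'E'
import numpy as np, cv2
from station import arm
def cam(n):
    c=arm.camera(n); return c
def save(n,f,crop=None,s=1):
    c=cam(n); im=c["color"][:,:,::-1]
    if crop: x0,y0,x1,y1=crop; im=im[y0:y1,x0:x1]
    im=cv2.resize(im,None,fx=s,fy=s,interpolation=cv2.INTER_CUBIC)
    cv2.imwrite("pics/"+f,im); return c
def ray(c,u,v):
    xd=(u-c["cx"])/c["fx"]; yd=(v-c["cy"])/c["fy"]; rd=np.hypot(xd,yd); r=rd
    for _ in range(30): r=rd/(1+c["k1"]*r*r)
    k=r/rd if rd>0 else 1
    R=np.array(c["R"]);t=np.array(c["t"])
    return -R.T@t, R.T@np.array([xd*k,yd*k,1])
def at(c,u,v,z):
    o,d=ray(c,u,v); return (o+d*(z-o[2])/d[2])[:2]
def proj(c,X):
    p=np.array(c["R"])@np.array(X)+np.array(c["t"]); x,y=p[:2]/p[2]; k=1+c["k1"]*(x*x+y*y)
    return np.array([c["cx"]+c["fx"]*x*k,c["cy"]+c["fy"]*y*k])
E
python3 -c "
from h import *
for n in('top','side'):
    c=save(n,n+'0.png',s=1.42); print(n,-np.array(c['R']).T@c['t'],np.array(c['R']).round(2).tolist(),c['fx'],c['k1'])
s=arm.get_state();print(s)"
```

```text
pics
top [0.40226787 0.05136635 0.89628784] [[0.01, -1.0, 0.02], [-0.99, -0.01, -0.15], [0.15, -0.01, -0.99]] 461.23252643462786 0.04218706847561144
side [0.10282478 0.43672266 0.55908757] [[-0.68, -0.73, -0.02], [-0.46, 0.44, -0.77], [0.57, -0.52, -0.64]] 409.87781274226614 -0.06344018256942358
{'time_s': 0.1, 'joint_pos': array([ 1.1973901 ,  0.43515843,  0.02497549,  1.57399031, -0.01161534,
        1.13400995, -0.07510502]), 'dq': array([-0.00052522, -0.0022317 ,  0.00188393, -0.0008345 , -0.00108996,
        0.00051987, -0.00044439]), 'effort': array([ 3.90290617e-03, -6.71756172e+01,  1.02844846e+00, -3.16904747e+01,
        1.57926581e-02,  7.09361033e-03,  6.30246814e-05]), 'tool_pos': array([ 0.1670354 , -0.60182741,  0.24960738]), 'tcp_rot': array([-6.93715770e-04,  9.90852312e-01,  1.34948849e-01, -1.53214061e-04]), 'wrist_force': array([-0.2922187 , -0.39629682,  0.18285792]), 'torque': array([-0.0176604 , -0.02826292,  0.0051828 ]), 'finger_force': 0.0, 'finger_gap': 0.0851890335944931}
```

View pics/top0.png

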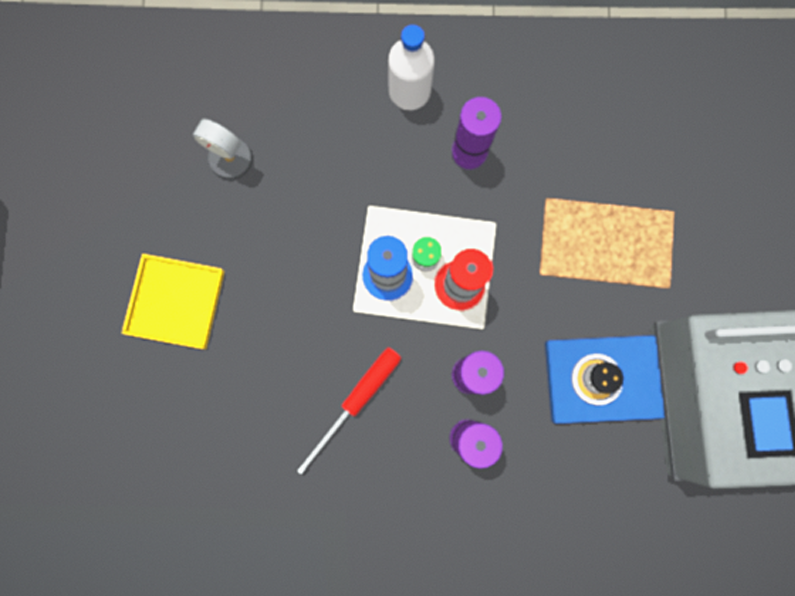

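View pics/side0.png

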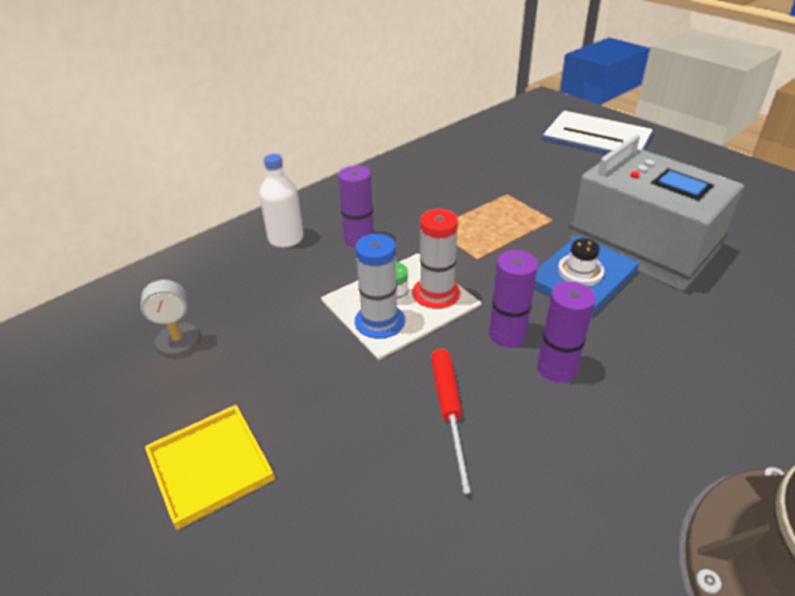

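The top view (at 1.42x) shows the red column cap at (470,270), the blue column cap at (387,250), the green cell at (427,250) and the spent black cell at (605,378). The mat is at (608,243), the tray at (173,301) and the gauge at (225,150).
Possible mix-ups for a column are the purple look-alikes at (480,117), (482,372) and (480,446). The red screwdriver handle at (372,380) could pass for red, and the bottle cap at (412,37) for blue. I choose the chrome columns with red and blue caps on the white board, and check them in a close crop.

```bash
python3 -c "
from h import *
save('top','top1.png',(240,130,480,310),3.3)"
```

```text
(no output)
```

View pics/top1.png

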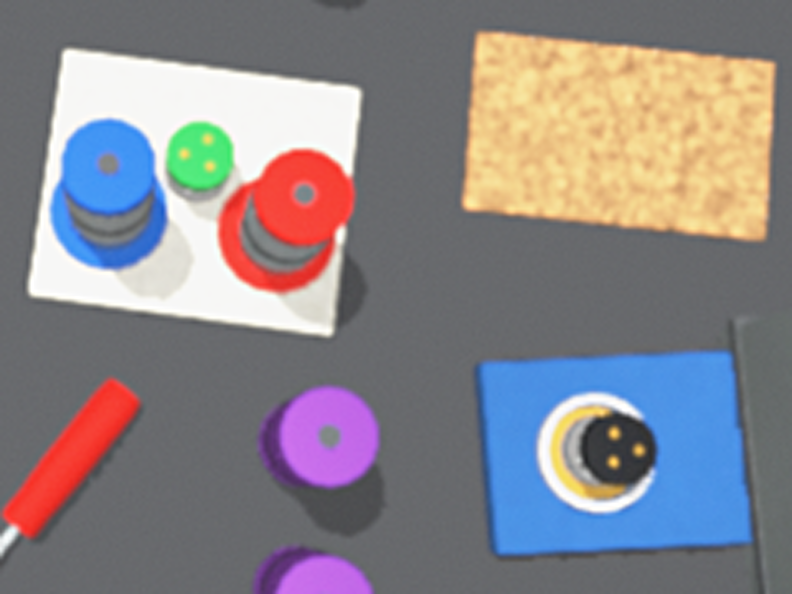

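The crop confirms the choice: chrome blue cap at (108,166), chrome red cap at (304,197), green cell at (200,156), black cell at (619,450) and the collar at (598,453).

```bash
python3 - <<'E'
from h import *
c=cam('top')
P=lambda u,v,z: at(c,240+u/3.3,130+v/3.3,z)
Q=lambda u,v,z: at(c,u/1.42,v/1.42,z)
for n,u,v,z in [('red',304,197,.137),('blue',108,166,.137),('fresh',200,156,.056),('spent',619,450,.068),('collar',598,453,.03),('purpleA',328,437,.125),
 ('blueseatL',50,212,.012),('blueseatR',167,212,.012),('blueseatB',109,268,.012),('redseatL',219,235,.012),('redseatB',278,291,.012)]: print(n,P(u,v,z).round(4))
def box(n,f,pts,z):
    X=np.array([f(u,v,z) for u,v in pts]); e=X[1]-X[0]
    print(n,X.mean(0).round(4),'edge dir deg',np.degrees(np.arctan2(e[1],e[0])).round(1),np.linalg.norm(e).round(3),np.linalg.norm(X[2]-X[1]).round(3))
box('mat',P,[(476,31),(775,62),(766,241),(463,210)],.004)
box('board',P,[(65,48),(361,88),(333,336),(28,295)],.008)
box('tray',Q,[(141,254),(224,266),(208,348),(123,334)],.014)
box('deck',P,[(478,364),(733,351),(751,543),(494,555)],.02)
print('gauge',Q(229,160,.0),'purpB',Q(480,446,.125),'purpC',Q(480,117,.125))
E
```

```text
red [ 0.5467 -0.0402]
blue [0.5612 0.0596]
fresh [0.5847 0.0087]
spent [ 0.4233 -0.2182]
collar [ 0.4224 -0.2187]
purpleA [ 0.4261 -0.0533]
blueseatL [0.5592 0.0947]
blueseatR [0.5602 0.0257]
blueseatB [0.5264 0.0594]
redseatL [ 0.5469 -0.0051]
redseatB [ 0.5142 -0.0398]
mat [ 0.6124 -0.2456] edge dir deg -95.4 0.181 0.11
board [0.5743 0.008 ] edge dir deg -97.0 0.179 0.151
tray [0.5216 0.3465] edge dir deg -97.5 0.113 0.113
deck [ 0.4232 -0.2308] edge dir deg -86.2 0.147 0.109
gauge [0.72451119 0.28682577] purpB [ 0.34238177 -0.05051058] purpC [ 0.74086202 -0.05233178]
```

```bash
python3 -m creep '[[0,[0,0,0],-0.93],[0,[0,0,0],-0.93],[0,[0,0,0],-0.93],[0,[0,0,0],-0.93],[0,[0,0,0],-0.93],[0,[0,0,0],-0.93],[0,[0,0,0],-0.93],[0,[0,0,0],-0.93]]' 40
```

```text
time_s: 1.2
tool_pos: [0.1671, -0.6021, 0.2501]
tcp_rot: [-0.0, 0.706, 0.708, 0.0]
wrist_force: [0.6, -0.2, -0.8]
finger_gap: 0.0854
finger_force: 0.0
```

```bash
python3 -m creep '[[0,[1,0.7,0],0],[0,[1,0.7,0],0],[0,[1,0.7,0],0],[0,[1,0.7,0],0],[0,[1,0.7,0],0],[0,[1,0.7,0],0],[0,[1,0.7,0],0],[0,[1,0.7,0],0]]'
python3 -m creep '[[0,[1,0.7,0],0],[0,[1,0.7,0],0],[0,[1,0.7,0],0],[0,[1,0.7,0],0],[0,[1,0.7,0],0],[0,[1,0.7,0],0],[0,[1,0.7,0],0],[0,[1,0.7,0],0]]'
python3 -m creep '[[0,[1,0.7,0],0],[0,[1,0.7,0],0],[0,[1,0.7,0],0],[0,[1,0.7,0],0],[0,[1,0.7,0],0],[0,[1,0.7,0],0],[0,[1,0.7,0],0],[0,[0,0,0],0]]'
```

```text
time_s: 2.2
tool_pos: [0.2803, -0.4408, 0.2505]
tcp_rot: [0.0, 0.707, 0.707, -0.0]
wrist_force: [-0.5, 0.9, 0.2]
finger_gap: 0.0854
finger_force: 0.0
time_s: 3.2
tool_pos: [0.3922, -0.2809, 0.2505]
tcp_rot: [0.0, 0.707, 0.707, -0.0]
wrist_force: [-0.3, 0.4, 0.2]
finger_gap: 0.0854
finger_force: 0.0
time_s: 4.2
tool_pos: [0.4905, -0.14, 0.2505]
tcp_rot: [0.0, 0.706, 0.708, 0.0]
wrist_force: [-0.4, -0.8, -0.1]
finger_gap: 0.085
finger_force: 0.0
```

```bash
python3 -m creep '[[0,[1,0.57,0],0],[0,[1,0.57,0],0],[0,[1,0.57,0],0],[0,[1,0.57,0],0],[0,[1,0.54,0],0],[0,[0,0,1],0],[0,[0,0,1],0],[0,[0,0,0],0]]'
python3 -c "
from h import *
save('top','top2.png',(230,130,400,258),4.5)"
```

```text
time_s: 5.2
tool_pos: [0.545, -0.0434, 0.2091]
tcp_rot: [-0.001, 0.708, 0.706, -0.001]
wrist_force: [0.1, -0.3, 0.9]
finger_gap: 0.0855
finger_force: 0.0
```

View pics/top2.png

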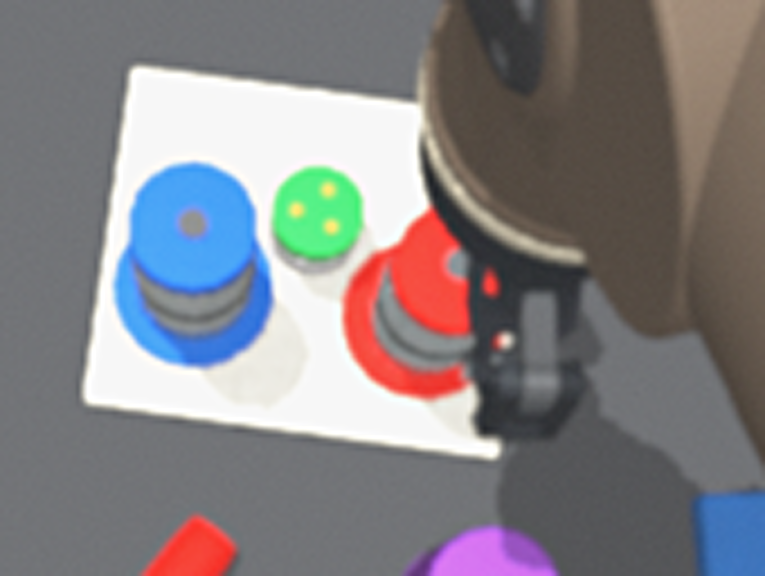

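Blue cap (193,222), green cell (318,213) and red cap (450,260) have not moved. The gripper hides the right of the red cap, with its near finger at (525,400). I check that against the projection.

```bash
python3 -c "
from h import *
c=cam('top');s=arm.get_state();x,y,z=s['tool_pos'];print(x,y,z)
for d in(-.055,-.043,0,.043):
  p=proj(c,[x+d,y,z-.006]);print(d,((p-[230,130])*4.5).round())
for q in ([.547,-.04,.137],[.5605,.06,.137]):print(((proj(c,q)-[230,130])*4.5).round())
"
```

```text
0.5463479890215128 -0.04311399735340328 0.2108710880468217
-0.055 [493. 393.]
-0.043 [493. 358.]
0 [492. 233.]
0.043 [492. 110.]
[459. 268.]
[191. 228.]
```

```bash
python3 -m creep '[[0,[0.15,0,1],0],[0,[0,0,1],0],[0,[0,0,1],0],[0,[0,0,1],0],[0,[0,0,1],0],[0,[0,0,0.5],0],[0,[0,0,0],0],[0,[0,0,0],0]]'
python3 -m creep '[[0.6,[0,0,0],0],[1,[0,0,0],0],[1,[0,0,0],0],[1,[0,0,0],0],[1,[0,0,0],0],[1,[0,0,0],0],[1,[0,0,0],0],[1,[0,0,0],0]]' 40
```

```text
time_s: 6.3
tool_pos: [0.5471, -0.0398, 0.1012]
tcp_rot: [0.001, 0.708, 0.707, 0.0]
wrist_force: [-0.2, 0.8, 0.7]
finger_gap: 0.0855
finger_force: 0.0
time_s: 7.3
tool_pos: [0.5469, -0.0398, 0.1009]
tcp_rot: [0.0, 0.708, 0.707, 0.0]
wrist_force: [0.8, -1.2, 6.3]
finger_gap: 0.049
finger_force: 38.9
```

```bash
python3 -m creep '[[1,[0,0,-0.5],0],[1,[0,0,-0.75],0],[1,[0,0,-0.75],0],[1,[-0.4,0.1,0],0],[1,[-0.8,0.2,0],0],[1,[-1,0.25,0],0],[1,[-1,0.25,0],0],[1,[-1,0.25,0],0]]'
python3 -m creep '[[1,[-1,0.25,0],0],[1,[-1,0.25,0],0],[1,[-1,0.25,0],0],[1,[-1,0.25,0],0],[1,[-1,0.25,0],0],[1,[-1,0.25,0],0],[1,[-1,0.25,0],0],[1,[-0.8,0.2,0],0]]'
python3 -m creep '[[1,[-0.5,0.1,0],0],[1,[0,0,0],0],[1,[0,0,0],0],[1,[0,0,0],0]]'
```

```text
time_s: 8.3
tool_pos: [0.5675, -0.1259, 0.1399]
tcp_rot: [-0.0, 0.708, 0.706, -0.0]
wrist_force: [-0.1, -0.3, -3.0]
finger_gap: 0.0492
finger_force: 40.7
time_s: 9.3
tool_pos: [0.6063, -0.2815, 0.1402]
tcp_rot: [0.0, 0.708, 0.706, -0.0]
wrist_force: [0.4, -0.0, -3.2]
finger_gap: 0.0493
finger_force: 40.7
time_s: 9.8
tool_pos: [0.6082, -0.2889, 0.1404]
tcp_rot: [-0.0, 0.707, 0.707, 0.0]
wrist_force: [-0.2, 0.3, -3.8]
finger_gap: 0.0493
finger_force: 40.6
```

```bash
python3 -m creep '[[1,[0,0,0.7],0],[1,[0,0,0.7],0],[1,[0,0,0.5],0],[1,[0,0,0.3],0],[1,[0,0,0.12],0],[1,[0,0,0],0],[1,[0,0,0],0]]'
```

```text
time_s: 10.68
tool_pos: [0.6084, -0.29, 0.0944]
tcp_rot: [0.0, 0.708, 0.707, 0.0]
wrist_force: [-0.1, -0.8, -3.1]
finger_gap: 0.0492
finger_force: 40.7
```

```bash
python3 -m creep '[[1,[0,0,0.07],0],[1,[0,0,0],0],[0.2,[0,0,0],0],[0,[0,0,0],0],[0,[0,0,0],0],[0,[0,0,0],0]]'
python3 -m creep '[[0,[0,0,-1],0],[0,[0,0,-1],0],[0,[0,0,-1],0],[0,[0,0,-1],0],[0,[0,0,-1],0],[0,[1,-0.1,0],0],[0,[1,-0.15,0],0],[0,[1,-0.15,0],0]]'
python3 -m creep '[[0,[1,-0.15,0],0],[0,[1,-0.15,0],0],[0,[1,-0.15,0],0],[0,[1,-0.15,0],0],[0,[1,-0.15,0],0],[0,[1,-0.15,0],0],[0,[1,-0.15,0],0],[0,[1,-0.15,0],0]]'
python3 -m creep '[[0,[1,-0.15,0],0],[0,[1,-0.15,0],0],[0,[1,-0.15,0],0],[0,[1,-0.15,0],0],[0,[1,-0.15,0],0],[0,[1,-0.15,0],0],[0,[0.5,0,0],0],[0,[0,0,0],0]]'
python3 -c "
from h import *
save('side','side2.png',(230,100,450,265),3.6)"
```

```text
time_s: 11.42
tool_pos: [0.608, -0.2899, 0.0925]
tcp_rot: [-0.0, 0.708, 0.707, -0.0]
wrist_force: [0.2, -0.0, 0.2]
finger_gap: 0.0853
finger_force: 0.0
time_s: 12.42
tool_pos: [0.5994, -0.2274, 0.1917]
tcp_rot: [-0.001, 0.707, 0.707, -0.0]
wrist_force: [0.5, 0.5, -0.2]
finger_gap: 0.0855
finger_force: 0.0
time_s: 13.42
tool_pos: [0.5762, -0.0686, 0.1925]
tcp_rot: [-0.0, 0.708, 0.707, -0.0]
wrist_force: [-1.3, 0.1, 0.2]
finger_gap: 0.0852
finger_force: 0.0
time_s: 14.42
tool_pos: [0.5586, 0.061, 0.1925]
tcp_rot: [0.0, 0.707, 0.707, 0.0]
wrist_force: [0.4, 0.9, -0.2]
finger_gap: 0.0854
finger_force: 0.0
```

View pics/side2.png

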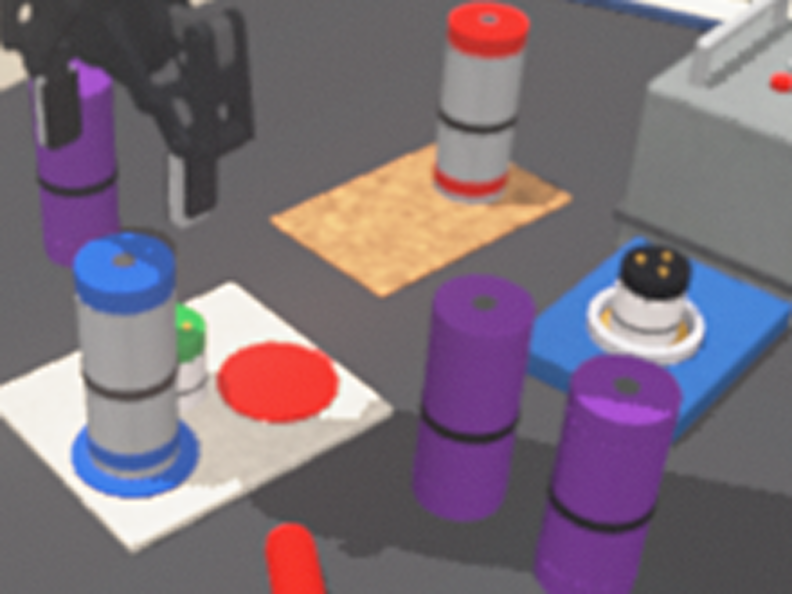

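The red column stands on the mat at (477,190), the red seat is bare at (278,380), and the blue column at (135,460) and green cell (185,350) are untouched. Next is blue.

```bash
python3 -m creep '[[0,[-0.05,0.1,1],0],[0,[0,0,1],0],[0,[0,0,1],0],[0,[0,0,1],0],[0,[0,0,0.57],0],[0,[0,0,0],0],[0,[0,0,0],0]]'
python3 -m creep '[[0.6,[0,0,0],0],[1,[0,0,0],0],[1,[0,0,0],0],[1,[0,0,0],0],[1,[0,0,0],0],[1,[0,0,0],0],[1,[0,0,0],0],[1,[0,0,0],0]]' 40
python3 -m creep '[[1,[0,0,-0.5],0],[1,[0,0,-1],0],[1,[0,0,-1],0],[1,[0,0,-1],0],[1,[0,0,-1],0],[1,[0,0,-1],0],[1,[0,0,-1],0],[1,[0,0,0],0]]'
```

```text
time_s: 15.35
tool_pos: [0.5611, 0.0591, 0.1018]
tcp_rot: [0.0, 0.708, 0.706, 0.0]
wrist_force: [0.3, 0.2, 0.4]
finger_gap: 0.0855
finger_force: 0.0
time_s: 16.35
tool_pos: [0.5613, 0.0593, 0.1018]
tcp_rot: [0.001, 0.708, 0.707, 0.001]
wrist_force: [1.8, 0.5, 5.6]
finger_gap: 0.0496
finger_force: 40.1
time_s: 17.35
tool_pos: [0.5609, 0.0594, 0.2323]
tcp_rot: [0.001, 0.708, 0.707, 0.001]
wrist_force: [0.2, -0.2, -4.1]
finger_gap: 0.0497
finger_force: 41.6
```

```bash
python3 -m creep '[[1,[-0.5,0.1,0],0],[1,[-1,0.2,0],0],[1,[-1,0.2,0],0],[1,[-1,0.2,0],0],[1,[-1,0.2,0],0],[1,[-1,0.2,0],0],[1,[-1,0.2,0],0],[1,[-1,0.2,0],0]]'
python3 -m creep '[[1,[-1,0.2,0],0],[1,[-1,0.2,0],0],[1,[-1,0.2,0],0],[1,[-1,0.2,0],0],[1,[-1,0.3,0],0],[1,[-0.5,0.2,0],0],[1,[0,0.1,0],0],[1,[0,0,0],0]]'
python3 -m creep '[[1,[0,0,0.8],0],[1,[0,0,1],0],[1,[0,0,1],0],[1,[0,0,1],0],[1,[0,0,1],0],[1,[0,0,0.8],0],[1,[0,0,0],0],[1,[0,0,0],0]]'
```

```text
time_s: 18.35
tool_pos: [0.5906, -0.0923, 0.2311]
tcp_rot: [0.0, 0.708, 0.707, 0.0]
wrist_force: [0.3, 0.1, -3.4]
finger_gap: 0.0492
finger_force: 41.6
time_s: 19.35
tool_pos: [0.6184, -0.1997, 0.2311]
tcp_rot: [-0.0, 0.707, 0.707, 0.0]
wrist_force: [0.4, 0.0, -3.8]
finger_gap: 0.0496
finger_force: 41.6
time_s: 20.35
tool_pos: [0.6187, -0.2009, 0.1197]
tcp_rot: [0.0, 0.708, 0.707, 0.0]
wrist_force: [-0.2, -0.0, -3.7]
finger_gap: 0.0492
finger_force: 41.6
```

```bash
python3 -m creep '[[1,[0,0,0.6],0],[1,[0,0,0.4],0],[1,[0,0,0.3],0],[1,[0,0,0],0],[1,[0,0,0],0],[0.2,[0,0,0],0],[0,[0,0,0],0],[0,[0,0,0],0]]'
python3 -m creep '[[0,[0,0,0],0],[0,[0,0,-1],0],[0,[0,0,-1],0],[0,[0,0,-1],0],[0,[0,0,-1],0],[0,[0,0,-1],0],[0,[0,-1,0],0],[0,[0,-1,0],0]]'
python3 -m creep '[[0,[-0.1,-1,0],0],[0,[-0.1,-1,0],0],[0,[-0.1,-1,0],0],[0,[-0.1,-1,0],0],[0,[-0.1,-1,0],0],[0,[-0.1,-1,0],0],[0,[-0.2,-1,0],0],[0,[-0.1,-0.8,0],0]]'
python3 -m creep '[[0,[0,0,0],0],[0,[0,0,0],0]]'
python3 -c "
from h import *
save('side','side3.png',(250,80,490,260),3.3)"
```

```text
time_s: 21.35
tool_pos: [0.6182, -0.201, 0.0932]
tcp_rot: [0.0, 0.708, 0.707, 0.0]
wrist_force: [0.3, 0.1, 0.2]
finger_gap: 0.0854
finger_force: 0.0
time_s: 22.35
tool_pos: [0.5782, -0.2008, 0.1948]
tcp_rot: [0.001, 0.708, 0.707, 0.0]
wrist_force: [0.7, -0.8, 0.0]
finger_gap: 0.0854
finger_force: 0.0
time_s: 23.35
tool_pos: [0.4213, -0.2191, 0.1937]
tcp_rot: [0.0, 0.708, 0.706, -0.0]
wrist_force: [-0.5, -0.4, 0.3]
finger_gap: 0.0854
finger_force: 0.0
time_s: 23.6
tool_pos: [0.4228, -0.2187, 0.1934]
tcp_rot: [0.0, 0.708, 0.707, 0.0]
wrist_force: [-0.2, -0.2, 0.4]
finger_gap: 0.0856
finger_force: 0.0
```

View pics/side3.png

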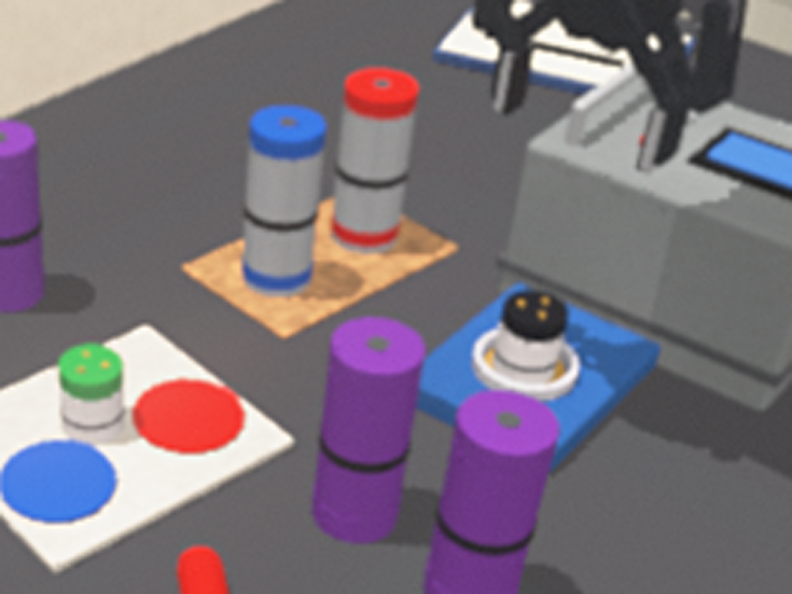

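Both columns stand on the mat, blue at (278,280) and red at (368,238). The seats are bare and the spent cell is in the dock at (530,340). Next, the spent cell.

```bash
python3 -m creep '[[0,[0,0,1],0],[0,[0,0,1],0],[0,[0,0,1],0],[0,[0,0,1],0],[0,[0,0,1],0],[0,[0,0,1],0],[0,[0,0,0.9],0],[0,[0,0,0],0]]'
python3 -m creep '[[0.6,[0,0,0],0],[1,[0,0,0],0],[1,[0,0,0],0],[1,[0,0,0],0],[1,[0,0,0],0],[1,[0,0,0],0],[1,[0,0,0],0],[1,[0,0,0],0]]' 40
python3 -m creep '[[1,[0,0,-0.5],0],[1,[0,0,-1],0],[1,[0,0,-1],0],[1,[0,0,-1],0],[1,[0,0,-1],0],[1,[0,0,-1],0],[1,[0,0,-1],0],[1,[0,0,-0.5],0]]'
```

```text
time_s: 24.65
tool_pos: [0.4221, -0.218, 0.054]
tcp_rot: [-0.001, 0.707, 0.707, -0.0]
wrist_force: [0.4, 0.2, -0.2]
finger_gap: 0.0855
finger_force: 0.0
time_s: 25.65
tool_pos: [0.4229, -0.2188, 0.056]
tcp_rot: [0.001, 0.708, 0.707, 0.0]
wrist_force: [-0.6, 0.9, 5.6]
finger_gap: 0.0391
finger_force: 39.6
time_s: 26.65
tool_pos: [0.4224, -0.2187, 0.1966]
tcp_rot: [0.001, 0.708, 0.707, 0.0]
wrist_force: [-0.1, -0.5, -0.9]
finger_gap: 0.0388
finger_force: 40.4
```

```bash
python3 -m creep '[[1,[0.5,0.1,0],0],[1,[1,0.18,0],0],[1,[1,0.18,0],0],[1,[1,0.18,0],0],[1,[1,0.18,0],0],[1,[1,0.18,0],0],[1,[1,0.18,0],0],[1,[1,0.18,0],0]]'
python3 -m creep '[[1,[1,0.18,0],0],[1,[1,0.18,0],0],[1,[1,0.18,0],0],[1,[1,0.18,0],0],[1,[1,0.18,0],0],[1,[1,0.18,0],0],[1,[1,0.18,0],0],[1,[1,0.18,0],0]]'
python3 -m creep '[[1,[1,0.18,0],0],[1,[1,0.18,0],0],[1,[1,0.18,0],0],[1,[1,0.18,0],0],[1,[1,0.18,0],0],[1,[1,0.18,0],0],[1,[1,0.18,0],0],[1,[1,0.18,0],0]]'
python3 -m creep '[[1,[1,0.18,0],0],[1,[1,0.18,0],0],[1,[1,0.18,0],0],[1,[1,0,0],0],[1,[0.6,0,0],0],[1,[0,0,0.5],0],[1,[0,0,1],0],[1,[0,0,0],0]]'
```

```text
time_s: 27.65
tool_pos: [0.449, -0.0672, 0.1943]
tcp_rot: [-0.001, 0.707, 0.707, -0.0]
wrist_force: [0.3, -0.5, -1.3]
finger_gap: 0.0387
finger_force: 40.4
time_s: 28.65
tool_pos: [0.4778, 0.0925, 0.1942]
tcp_rot: [-0.001, 0.707, 0.707, -0.001]
wrist_force: [-0.2, 0.6, -1.4]
finger_gap: 0.0391
finger_force: 40.4
time_s: 29.65
tool_pos: [0.5069, 0.2524, 0.1942]
tcp_rot: [-0.0, 0.707, 0.707, -0.001]
wrist_force: [0.1, 0.4, -0.3]
finger_gap: 0.0389
finger_force: 40.4
time_s: 30.65
tool_pos: [0.5181, 0.3412, 0.1631]
tcp_rot: [0.0, 0.708, 0.706, -0.002]
wrist_force: [-0.7, -0.6, 0.1]
finger_gap: 0.0389
finger_force: 40.5
```

```bash
python3 -m creep '[[1,[0.2,0.15,1],0],[1,[0,0,1],0],[1,[0,0,1],0],[1,[0,0,1],0],[1,[0,0,1],0],[1,[0,0,0.7],0],[1,[0,0,0],0],[1,[0,0,0],0]]'
```

```text
time_s: 31.65
tool_pos: [0.5219, 0.3476, 0.0516]
tcp_rot: [0.0, 0.708, 0.707, 0.0]
wrist_force: [-0.2, 0.3, -1.2]
finger_gap: 0.0386
finger_force: 40.5
```

```bash
python3 -m creep '[[1,[0,0,0.3],0],[1,[0,0,0.2],0],[1,[0,0,0.09],0],[1,[0,0,0],0],[1,[0,0,0],0],[0.3,[0,0,0],0],[0,[0,0,0],0],[0,[0,0,0],0]]'
python3 -m creep '[[0,[0,0,0],0],[0,[0,0,-1],0],[0,[0,0,-1],0],[0,[0,0,-1],0],[0,[0,0,-1],0],[0,[0,0,-1],0],[0,[0,0,0],0],[0,[0,0,0],0]]'
python3 -c "
from h import *
c=save('top','top4.png',(80,130,390,330),2.5)"
```

```text
time_s: 32.65
tool_pos: [0.5216, 0.3472, 0.0392]
tcp_rot: [-0.0, 0.708, 0.707, -0.0]
wrist_force: [-0.4, 0.5, 0.1]
finger_gap: 0.0856
finger_force: 0.0
time_s: 33.65
tool_pos: [0.5215, 0.3469, 0.1389]
tcp_rot: [0.0, 0.708, 0.707, -0.0]
wrist_force: [0.5, -0.7, 0.9]
finger_gap: 0.0853
finger_force: 0.0
```

View pics/top4.png

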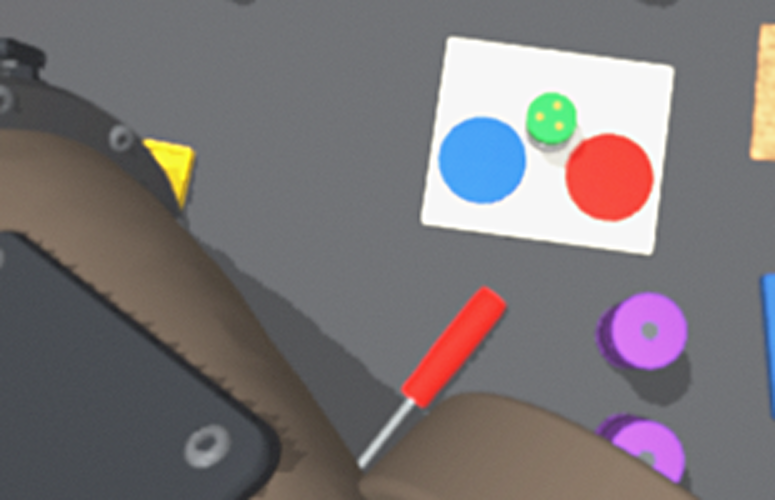

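The seats are fully visible, blue at (482,160) and red at (610,177), and the fresh cell's cap is at (551,119). The arm hides the tray. I measure these with colour centroids and view the tray from the side.

```bash
python3 - <<'E'
from h import *
c=save('side','side4.png',(60,230,280,395),3.5)
c=cam('top');im=cv2.cvtColor(c['color'],cv2.COLOR_RGB2HSV)
for n,lo,hi,z in [('blue',(100,120,60),(120,255,255),.012),('red',(0,150,80),(6,255,255),.012),('green',(50,120,60),(75,255,255),.056)]:
    m=cv2.inRange(im,lo,hi); m[:,:245]=0; m[:,350:]=0; m[:140]=0; m[232:]=0
    k,l,s,ce=cv2.connectedComponentsWithStats(m); i=1+s[1:,4].argmax(); print(n,s[i],ce[i].round(1),at(c,ce[i][0],ce[i][1],z).round(4))
E
```

```text
blue [256 177  34  34 927] [272.6 193.6] [0.561  0.0608]
red [307 184  34  34 914] [323.3 200.5] [ 0.5489 -0.0381]
green [291 167  19  20 273] [300.1 177.2] [0.5848 0.0097]
```

View pics/side4.png

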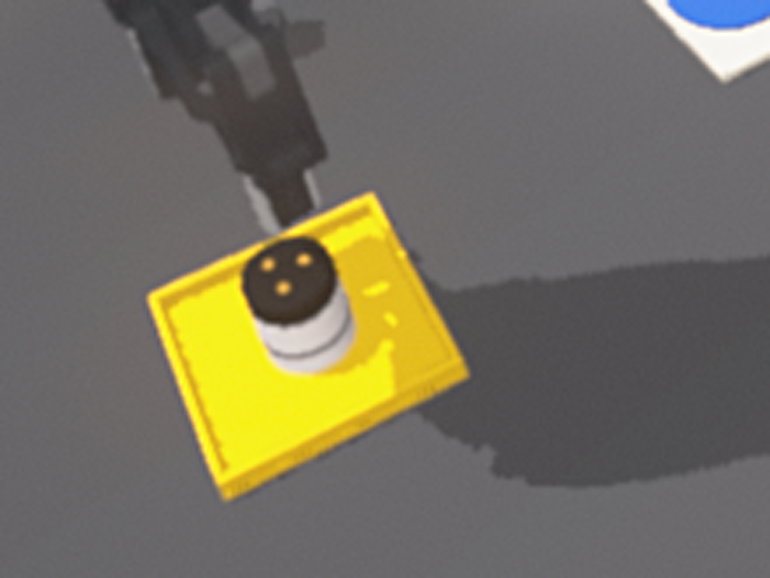

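The spent cell stands inside the tray at (308,350). Next, the fresh cell.

```bash
python3 -m creep '[[0,[-1,0.19,0],0],[0,[-1,0.19,0],0],[0,[-1,0.19,0],0],[0,[-1,0.19,0],0],[0,[-1,0.19,0],0],[0,[-1,0.19,0],0],[0,[-1,0.19,0],0],[0,[-1,0.19,0],0]]'
python3 -m creep '[[0,[-1,0.19,0],0],[0,[-1,0.19,0],0],[0,[-1,0.19,0],0],[0,[-1,0.19,0],0],[0,[-1,0.19,0],0],[0,[-1,0.19,0],0],[0,[-1,0.19,0],0],[0,[-1,0.19,0],0]]'
python3 -m creep '[[0,[-0.9,0.13,0],0],[0,[0,0,0],0],[0,[0,0,1],0],[0,[0,0,1],0],[0,[0,0,1],0],[0,[0,0,0.8],0],[0,[0,0,0],0],[0,[0,0,0],0]]'
```

```text
time_s: 34.8
tool_pos: [0.552, 0.1858, 0.1393]
tcp_rot: [0.0, 0.708, 0.707, -0.0]
wrist_force: [-0.0, 0.3, 0.5]
finger_gap: 0.0853
finger_force: 0.0
time_s: 35.8
tool_pos: [0.5822, 0.0258, 0.1393]
tcp_rot: [0.0, 0.708, 0.707, 0.0]
wrist_force: [-0.7, -0.1, -0.6]
finger_gap: 0.0854
finger_force: 0.0
time_s: 36.8
tool_pos: [0.5849, 0.0094, 0.0637]
tcp_rot: [0.0, 0.708, 0.707, 0.0]
wrist_force: [-0.8, -0.7, -0.0]
finger_gap: 0.0852
finger_force: 0.0
```

```bash
python3 -m creep '[[0,[0,0,0.6],0],[0,[0,0,0.38],0],[0,[0,0,0],0],[0,[0,0,0],0]]'
python3 -m creep '[[0.6,[0,0,0],0],[1,[0,0,0],0],[1,[0,0,0],0],[1,[0,0,0],0],[1,[0,0,0],0],[1,[0,0,0],0],[1,[0,0,0],0],[1,[0,0,0],0]]' 40
python3 -m creep '[[1,[0,0,-0.5],0],[1,[0,0,-1],0],[1,[0,0,-1],0],[1,[0,0,-1],0],[1,[0,0,-1],0],[1,[0,0,-1],0],[1,[0,0,-1],0],[1,[0,0,-0.5],0]]'
python3 -m creep '[[1,[-0.5,-0.3,0],0],[1,[-1,-0.7,0],0],[1,[-1,-0.7,0],0],[1,[-1,-0.7,0],0],[1,[-1,-0.7,0],0],[1,[-1,-0.7,0],0],[1,[-1,-0.7,0],0],[1,[-1,-0.7,0],0]]'
python3 -m creep '[[1,[-1,-0.7,0],0],[1,[-1,-0.7,0],0],[1,[-1,-0.7,0],0],[1,[-0.7,-0.7,0],0],[1,[-0.2,-0.1,0],0],[1,[0,0,0],0],[1,[0,0,0],0]]'
```

```text
time_s: 37.3
tool_pos: [0.5846, 0.0092, 0.0437]
tcp_rot: [-0.0, 0.708, 0.707, 0.0]
wrist_force: [-0.2, -0.3, 0.4]
finger_gap: 0.0849
finger_force: 0.0
time_s: 38.3
tool_pos: [0.585, 0.0091, 0.0442]
tcp_rot: [0.0, 0.708, 0.707, 0.0]
wrist_force: [-0.5, 0.6, 6.0]
finger_gap: 0.0391
finger_force: 40.1
time_s: 39.3
tool_pos: [0.585, 0.0093, 0.186]
tcp_rot: [0.001, 0.708, 0.707, 0.001]
wrist_force: [-0.4, -0.2, -1.1]
finger_gap: 0.0382
finger_force: 40.4
time_s: 40.3
tool_pos: [0.4786, -0.142, 0.1829]
tcp_rot: [-0.001, 0.708, 0.706, -0.001]
wrist_force: [-0.2, -0.7, -1.2]
finger_gap: 0.0388
finger_force: 40.4
time_s: 41.18
tool_pos: [0.4226, -0.2179, 0.1837]
tcp_rot: [-0.0, 0.707, 0.707, 0.0]
wrist_force: [0.1, 0.7, -1.3]
finger_gap: 0.0392
finger_force: 40.5
```

```bash
python3 -m creep '[[1,[-0.04,0,1],0],[1,[0,0,1],0],[1,[0,0,1],0],[1,[0,0,1],0],[1,[0,0,1],0],[1,[0,0,0.5],0],[1,[0,0,0],0],[1,[0,0,0],0]]'
python3 -m creep '[[1,[0,0,0.3],0],[1,[0,0,0.3],0],[1,[0,0,0.2],0],[1,[0,0,0],0],[1,[0,0,0],0]]'
```

```text
time_s: 42.18
tool_pos: [0.4228, -0.2194, 0.0743]
tcp_rot: [0.0, 0.708, 0.707, 0.0]
wrist_force: [-0.4, -0.4, -1.2]
finger_gap: 0.039
finger_force: 40.5
time_s: 42.8
tool_pos: [0.4222, -0.2194, 0.0577]
tcp_rot: [0.0, 0.708, 0.707, 0.0]
wrist_force: [0.2, -0.9, -2.2]
finger_gap: 0.0392
finger_force: 40.5
```

```bash
python3 -m creep '[[1,[0,0,0.06],0],[1,[0,0,0],0],[0.3,[0,0,0],0],[0,[0,0,0],0],[0,[0,0,0],0],[0,[0,0,0],0]]'
python3 -m creep '[[0,[0,0,-1],0],[0,[0,0,-1],0],[0,[0,0,-1],0],[0,[0,0,-1],0],[0,[0,0,-1],0],[0,[0,0,-1],0],[0,[0,0,-1],0],[0,[0,0,0],0]]'
python3 -c "
from h import *
c=save('side','side5.png',(300,90,460,210),4)"
```

```text
time_s: 43.55
tool_pos: [0.4222, -0.2194, 0.0565]
tcp_rot: [0.0, 0.708, 0.707, 0.0]
wrist_force: [-0.0, -0.3, 0.1]
finger_gap: 0.0853
finger_force: 0.0
time_s: 44.55
tool_pos: [0.4229, -0.2197, 0.1976]
tcp_rot: [0.001, 0.708, 0.706, 0.0]
wrist_force: [-0.8, 0.0, -0.3]
finger_gap: 0.0852
finger_force: 0.0
```

View pics/side5.png

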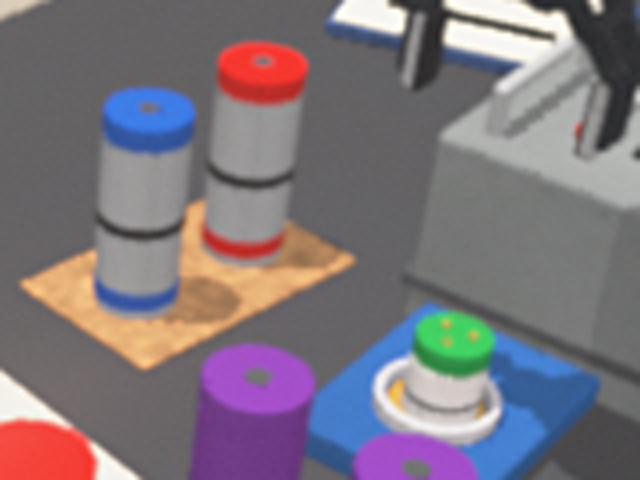

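The fresh cell stands in the dock at (447,390), with both columns still on the mat. Next, blue goes back to its seat.

```bash
python3 -m creep '[[0,[0,1,0],0],[0,[0.1,1,0],0],[0,[0.1,1,0],0],[0,[0.1,1,0],0],[0,[0.1,1,0],0],[0,[0.1,1,0],0],[0,[0.1,1,0],0],[0,[0.1,1,0],0]]'
python3 -m creep '[[0,[0.1,1,0],0],[0,[0.1,0.77,0],0],[0,[0,0,0],0],[0,[0,0,1],0],[0,[0,0,1],0],[0,[0,0,1],0],[0,[0,0,0],0],[0,[0,0,0],0]]'
```

```text
time_s: 45.6
tool_pos: [0.5822, -0.2055, 0.1949]
tcp_rot: [-0.001, 0.708, 0.707, -0.001]
wrist_force: [0.6, 0.8, -0.0]
finger_gap: 0.0854
finger_force: 0.0
time_s: 46.6
tool_pos: [0.6178, -0.2017, 0.1367]
tcp_rot: [0.0, 0.708, 0.707, 0.0]
wrist_force: [0.5, -0.7, -1.0]
finger_gap: 0.0856
finger_force: 0.0
```

```bash
python3 -m creep '[[0,[0,0,1],0],[0,[0,0,1],0],[0,[0,0,0.08],0],[0,[0,0,0],0],[0,[0,0,0],0]]'
python3 -m creep '[[0.6,[0,0,0],0],[1,[0,0,0],0],[1,[0,0,0],0],[1,[0,0,0],0],[1,[0,0,0],0],[1,[0,0,0],0],[1,[0,0,0],0],[1,[0,0,0],0]]' 40
python3 -m creep '[[1,[0,0,-0.5],0],[1,[0,0,-1],0],[1,[0,0,-1],0],[1,[0,0,-0.5],0],[1,[0.5,-0.1,0],0],[1,[1,-0.2,0],0],[1,[1,-0.2,0],0],[1,[1,-0.2,0],0]]'
python3 -m creep '[[1,[1,-0.2,0],0],[1,[1,-0.2,0],0],[1,[1,-0.2,0],0],[1,[1,-0.2,0],0],[1,[1,-0.3,0],0],[1,[1,-0.3,0],0],[1,[1,-0.3,0],0],[1,[1,-0.3,0],0]]'
python3 -m creep '[[1,[1,-0.2,0],0],[1,[0.6,-0.1,0],0],[1,[0,0,0],0],[1,[0,0,0],0],[1,[0,0,0],0]]'
```

```text
time_s: 47.22
tool_pos: [0.6181, -0.2017, 0.0955]
tcp_rot: [0.0, 0.708, 0.707, 0.0]
wrist_force: [-0.3, 0.5, 1.3]
finger_gap: 0.0851
finger_force: 0.0
time_s: 48.22
tool_pos: [0.6179, -0.2018, 0.0954]
tcp_rot: [0.0, 0.708, 0.707, 0.0]
wrist_force: [-0.5, 0.5, 5.8]
finger_gap: 0.0496
finger_force: 41.2
time_s: 49.22
tool_pos: [0.6031, -0.1293, 0.1545]
tcp_rot: [-0.0, 0.707, 0.707, -0.0]
wrist_force: [0.1, -0.5, -2.8]
finger_gap: 0.0491
finger_force: 42.1
time_s: 50.22
tool_pos: [0.5635, 0.0296, 0.1549]
tcp_rot: [0.0, 0.708, 0.707, -0.0]
wrist_force: [-0.1, -1.3, -2.8]
finger_gap: 0.0495
finger_force: 42.1
time_s: 50.85
tool_pos: [0.5582, 0.0593, 0.1547]
tcp_rot: [0.0, 0.708, 0.706, -0.0]
wrist_force: [-0.2, -0.3, -3.4]
finger_gap: 0.0489
finger_force: 42.1
```

```bash
python3 -m creep '[[1,[0.05,0.14,0.8],0],[1,[0,0,0.8],0],[1,[0,0,0.5],0],[1,[0,0,0.3],0],[1,[0,0,0.14],0],[1,[0,0,0],0],[1,[0,0,0],0]]'
```

```text
time_s: 51.72
tool_pos: [0.5611, 0.0615, 0.1045]
tcp_rot: [0.0, 0.708, 0.707, 0.0]
wrist_force: [-1.2, -0.5, -3.4]
finger_gap: 0.0492
finger_force: 42.1
```

```bash
python3 -m creep '[[1,[0,0,0.06],0],[1,[0,0,0],0],[0.3,[0,0,0],0],[0,[0,0,0],0],[0,[0,0,0],0],[0,[0,0,0],0]]'
python3 -m creep '[[0,[0,0,-1],0],[0,[0,0,-1],0],[0,[0,0,-1],0],[0,[0,0,-1],0],[0,[0,0,-1],0],[0,[-0.5,0.1,0],0],[0,[-1,0.2,0],0],[0,[-1,0.15,0],0]]'
python3 -m creep '[[0,[-1,0.13,0],0],[0,[-1,0.13,0],0],[0,[-1,0.13,0],0],[0,[-1,0.13,0],0],[0,[-1,0.13,0],0],[0,[-1,0.13,0],0],[0,[-1,0.13,0],0],[0,[-1,0.13,0],0]]'
python3 -m creep '[[0,[-1,0.13,0],0],[0,[-1,0.13,0],0],[0,[-1,0.13,0],0],[0,[-1,0.13,0],0],[0,[-1,0.13,0],0],[0,[-1,0.13,0],0],[0,[-1,0.1,0],0],[0,[0,0,0],0]]'
python3 -m creep '[[0,[0,0,0],0],[0,[0,0,0],0]]'
```

```text
time_s: 52.48
tool_pos: [0.5608, 0.0614, 0.1029]
tcp_rot: [0.0, 0.708, 0.707, 0.0]
wrist_force: [0.3, 0.4, -0.3]
finger_gap: 0.0852
finger_force: 0.0
time_s: 53.48
tool_pos: [0.5695, 0.0089, 0.2018]
tcp_rot: [-0.0, 0.708, 0.706, -0.001]
wrist_force: [-0.7, -1.4, 0.0]
finger_gap: 0.0856
finger_force: 0.0
time_s: 54.48
tool_pos: [0.5904, -0.15, 0.2029]
tcp_rot: [0.0, 0.708, 0.707, -0.0]
wrist_force: [-0.1, 1.3, -0.5]
finger_gap: 0.0851
finger_force: 0.0
time_s: 55.48
tool_pos: [0.6073, -0.2912, 0.2025]
tcp_rot: [0.0, 0.709, 0.705, -0.0]
wrist_force: [-0.2, 0.6, -0.1]
finger_gap: 0.0855
finger_force: 0.0
time_s: 55.72
tool_pos: [0.6079, -0.2874, 0.2031]
tcp_rot: [-0.0, 0.707, 0.707, 0.0]
wrist_force: [0.3, -0.2, 0.5]
finger_gap: 0.0854
finger_force: 0.0
```

```bash
python3 -m creep '[[0,[-0.13,0,1],0],[0,[0,0,1],0],[0,[0,0,1],0],[0,[0,0,1],0],[0,[0,0,1],0],[0,[0,0,0.38],0],[0,[0,0,0],0],[0,[0,0,0],0]]'
python3 -m creep '[[0.6,[0,0,0],0],[1,[0,0,0],0],[1,[0,0,0],0],[1,[0,0,0],0],[1,[0,0,0],0],[1,[0,0,0],0],[1,[0,0,0],0],[1,[0,0,0],0]]' 40
python3 -m creep '[[1,[0,0,-0.5],0],[1,[0,0,-1],0],[1,[0,0,-1],0],[1,[0,0,-0.5],0],[1,[0.5,-0.1,0],0],[1,[1,-0.2,0],0],[1,[1,-0.2,0],0],[1,[1,-0.2,0],0]]'
python3 -m creep '[[1,[1,-0.2,0],0],[1,[1,-0.25,0],0],[1,[1,-0.25,0],0],[1,[1,-0.25,0],0],[1,[1,-0.25,0],0],[1,[1,-0.25,0],0],[1,[1,-0.25,0],0],[1,[1,-0.25,0],0]]'
python3 -m creep '[[1,[0.7,-0.2,0],0],[1,[0.3,-0.1,0],0],[1,[0,0,0],0],[1,[0,0,0],0],[1,[0,0,0],0]]'
```

```text
time_s: 56.72
tool_pos: [0.6082, -0.2914, 0.0961]
tcp_rot: [0.001, 0.708, 0.707, 0.0]
wrist_force: [1.3, -0.2, -0.4]
finger_gap: 0.0851
finger_force: 0.0
time_s: 57.72
tool_pos: [0.6083, -0.2915, 0.096]
tcp_rot: [0.001, 0.708, 0.707, 0.0]
wrist_force: [1.5, -0.5, 5.2]
finger_gap: 0.0494
finger_force: 41.0
time_s: 58.72
tool_pos: [0.5932, -0.2189, 0.1549]
tcp_rot: [-0.0, 0.707, 0.707, -0.0]
wrist_force: [0.6, -0.1, -3.2]
finger_gap: 0.049
finger_force: 41.9
time_s: 59.72
tool_pos: [0.5547, -0.0599, 0.1553]
tcp_rot: [0.0, 0.708, 0.707, 0.0]
wrist_force: [-0.4, 0.2, -3.4]
finger_gap: 0.0494
finger_force: 41.9
time_s: 60.35
tool_pos: [0.5491, -0.0421, 0.1552]
tcp_rot: [0.0, 0.708, 0.706, -0.0]
wrist_force: [-0.2, 0.4, -2.5]
finger_gap: 0.049
finger_force: 41.9
```

```bash
python3 -m creep '[[1,[0.1,-0.05,0.8],0],[1,[0,0,0.8],0],[1,[0,0,0.5],0],[1,[0,0,0.3],0],[1,[0,0,0.14],0],[1,[0,0,0.04],0],[1,[0,0,0],0],[1,[0,0,0],0]]'
python3 -m creep '[[1,[0,0,0],0],[0.3,[0,0,0],0],[0,[0,0,0],0],[0,[0,0,0],0],[0,[0,0,0],0]]'
python3 -m creep '[[0,[0,0,-1],0],[0,[0,0,-1],0],[0,[0,0,-1],0],[0,[0,0,-1],0],[0,[0,0,-1],0],[0,[-1,0,-0.5],0],[0,[-1,0,0],0],[0,[-1,0,0],0]]'
python3 -m creep '[[0,[-1,0,0],0],[0,[-1,0,0],0],[0,[-1,0,0],0],[0,[-1,0,0],0],[0,[-1,0,0],0],[0,[-1,0,0],0],[0,[-1,0,0],0],[0,[0,0,0],0]]'
python3 -m creep '[[0,[-1,0,0],0],[0,[-1,0,0],0],[0,[-1,0,0],0],[0,[-1,0,0],0],[0,[0,0,0],0],[0,[0,0,0],0]]'
python3 -c "
from h import *
save('side','side6.png',s=1.42)
c=save('top','top6.png',(240,130,480,310),3.3)"
```

```text
time_s: 61.35
tool_pos: [0.5481, -0.0392, 0.104]
tcp_rot: [0.0, 0.708, 0.707, 0.0]
wrist_force: [-1.9, -0.9, 0.8]
finger_gap: 0.0488
finger_force: 41.5
time_s: 61.98
tool_pos: [0.5481, -0.0393, 0.1037]
tcp_rot: [0.0, 0.708, 0.707, 0.0]
wrist_force: [-0.1, -0.4, 0.2]
finger_gap: 0.0852
finger_force: 0.0
time_s: 62.98
tool_pos: [0.5476, -0.1007, 0.2131]
tcp_rot: [-0.0, 0.708, 0.706, -0.0]
wrist_force: [0.3, 0.5, -0.0]
finger_gap: 0.0854
finger_force: 0.0
time_s: 63.98
tool_pos: [0.5474, -0.2415, 0.2134]
tcp_rot: [0.0, 0.709, 0.705, -0.0]
wrist_force: [-0.1, 0.3, -0.3]
finger_gap: 0.0852
finger_force: 0.0
time_s: 64.72
tool_pos: [0.5477, -0.3185, 0.2136]
tcp_rot: [-0.0, 0.707, 0.707, 0.0]
wrist_force: [0.3, 0.6, 1.0]
finger_gap: 0.0856
finger_force: 0.0
```

View pics/side6.png

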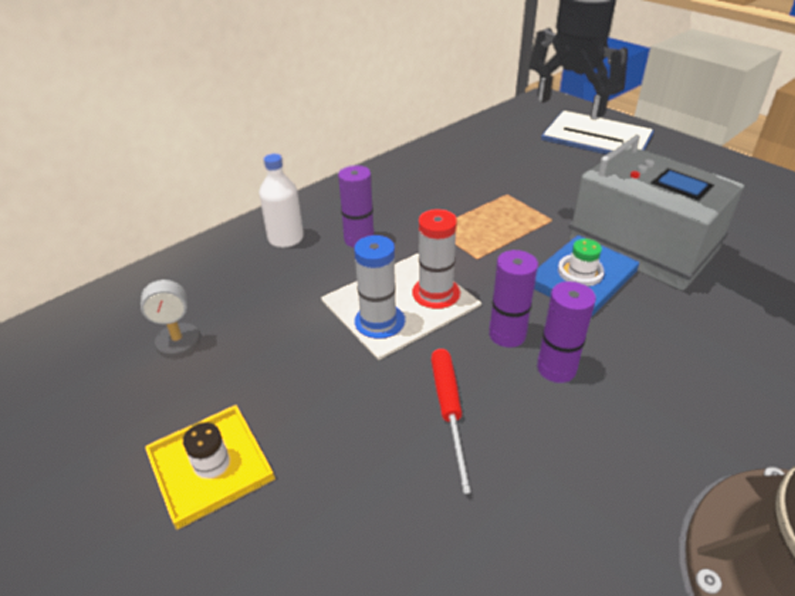

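View pics/top6.png

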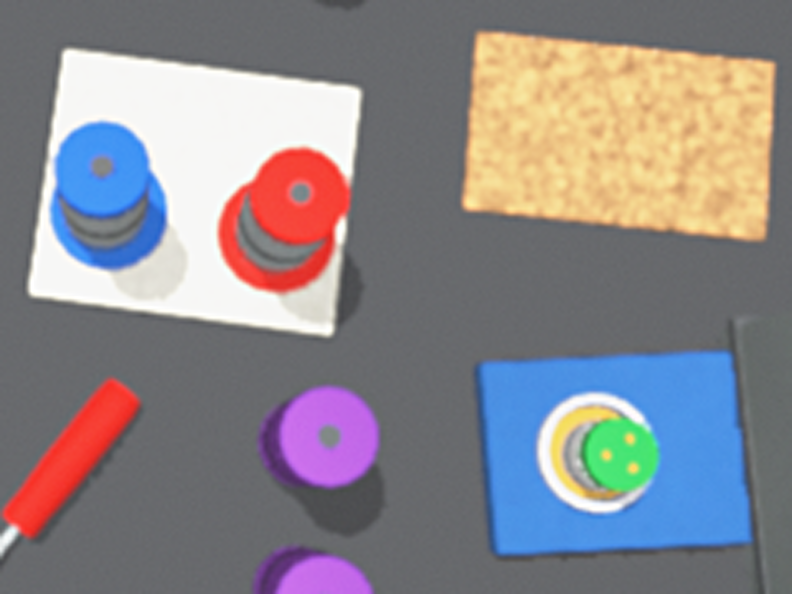

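Both columns stand on their own seats, with the blue cap at (102,168) and the red at (301,195), within about 3 mm of where they started. The fresh cell is in the dock at (620,455), the spent cell is in the tray, the gauge is untouched and the gripper is clear.

```bash
python3 -c "
from station import arm
print(arm.close_job())"
```

```text
the job is handed in; nothing more can be done
None
```

The job is handed in: in the final pictures the fresh cell is in the dock, the spent cell is in the yellow tray, and both columns stand on their own seats (caps about 3 mm from where they started), with the gauge untouched; the hand-in gave no verdict.

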